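Put the three-hole hub flange on the spray stand

TASK

The hub flange with three holes is next to be primed. Pick it up by its sleeve, turn it so that its holes line up with the three yellow pins of the blue spray stand, and set it down (do not drop it) so that it lies flat and fully home on the stand with all pins through the holes, then let go. The flange with four holes does not fit this stand: leave it where it lies.

Things in the scene. Friction and masses are not known exactly. Their poses are not given: they have to be found in the camera images.
- flange3_mid (a point): Loose hub flange, 0.3-0.5 kg: dark steel round plate 150 mm across, 10 thick, with THREE 34 mm holes 120 degrees apart, centres 48 mm from the axis; bright upright sleeve in its middle 42 mm in diameter (54 mm foot, lowest 7 mm), 70 mm high overall. Point: on its axis, 35 mm above the underside, 35 below the sleeve's top. z up the axis; x points to a hole, the others at +-120 degrees.
- flange4_mid (a point): The other loose flange, same sizes and look but with FOUR holes 90 degrees apart: to be left alone. Point on its axis, 35 mm above its underside and 35 mm below the sleeve's top; z up; x points to a hole.
- stand: Blue round spray stand fixed to the bench, 128 mm across, flat top 30 mm above the bench. On it three yellow pins 120 degrees apart, 48 mm from the axis, 12 mm thick with tapered tips, 24 mm tall (tips 54 mm above the bench); 11 mm play all round in a hole. Origin: on its axis at bench height; z up; x points to a pin, the others at +-120 degrees. Flange fully home: underside on the flat top.

How it is judged:
By the outcome, as a careful person would: the job done as asked, in the order asked, and still so for the second after the job is handed in, with the robot touching nothing.
It also fails if it takes over 35 s, if anything falls off the work surface, if the arm or the gripper's body presses on something with over 40 N, if the wrist force passes 120 N, or if a joint passes its speed limit or range.

ROBOT

A 6-joint arm with a two-finger parallel gripper is mounted at the origin on a cart in front of the work surface, level with it; the furniture and walls round the work are solid. World frame = base frame: x ahead of the robot, y to its left, z up, the work surface at z = 0. Lengths are in m, angles in rad, forces in N, time in s.
With the tool pointing down it reaches from about 0.35 to 0.975 m from the base axis. Payload 4.9 kg.
Tool frame: the origin (TCP) lies midway between the tips of the shut fingers; the grasp point (between the pads) lies 19 mm behind it; z points along the fingers, y is the direction in which the jaws open and shut (so a half turn about z gives the same grasp; the last joint's range is limited). The gripper opens to 85 mm and grips with 20 to 120 N. Pads are 22 mm wide; open, the fingers measure 114 mm over their backs; the gripper's body (76 mm by 85 mm) begins 54 mm behind the grasp point. The pads swing forward as they close: fully open they stand 13 mm farther back than shut.
Start: joints at [-1.388, 0.053, 1.613, -0, 1.476, -0.119], TCP at [0.186, -0.597, 0.231] pointing down, gripper open.
Joint ranges: [-3.01, 3.01], [-1.01, 2.22], [0.06, 2.58], [-1.02, 4.17], [0.09, 2.62], [-3.14, 3.14]. Speed limits (rad/s): [2.57, 2.57, 3.14, 3.14, 3.14, 3.14].

INTERFACE

Orientations are given as a rotation vector (axis times angle).
In Python, from station import ctrl gives the robot as it stands.
- The arm moves only by the tool play_rows, never from a script. Its argument "motion" is a list that holds one entry, the list of rows, each a list of 7 numbers: the closure, from -1 (fully open) to 1 (shut), then the shift along the tool's x, y, z in cm, then the turn, a rotation vector about the tool's x, y, z in degrees. A call has 1 to 20 rows; each row is the pose to reach, as a shift and turn from the pose measured when the call began, along the tool's axes at that moment; what a row does not reach only later rows make up. A row lasts 1/8 s, in which the tool goes at most 62.5 mm and 10.7 degrees, less where a joint would pass 70% of its speed; a pose out of reach is approached as far as the arm can. A call with a gripper value outside its range is refused whole. The fingers move at their own pace and stop on an object; "newtons" is the grip in N (left out, the last holds). Time passes only in rows, so rows that repeat a pose let the fingers close. It gives the time, the measured TCP pose, the force and the opening at its end, in the units of the state.
- ctrl.get_obs(): the state, without advancing time (a new reading comes with each control period).
- ctrl.get_image(name): name is "scene" or "top"; returns a dict with "color" (420x560x3 uint8, red, green, blue), "mtx" (3x3 intrinsics, pixels), "D" ([k1, k2, p1, p2, k3] as OpenCV has them; the pictures are not rectified), "T" (4x4, takes a point from camera to world coordinates). Camera axes: x right, y up, looking along -z (the intrinsics and any distortion apply to the point x, -y, -z); pixel columns grow to the right and rows downward; lengths in m; the calibration is good to about 2 mm. A picture is of the moment at which its call begins. There is no depth.
- ctrl.finish_job(): hands the job in, once; it reports no verdict.
The state is a dict: "t": time; "q": joint angles; "dq": joint speeds; "effort": joint torques, N m; "tool_pos": TCP position; "tool_rot": TCP orientation; "contact_force": force on the tool from outside, world axes, zero at the start; "wrist_torque": the same for the moment, N m; "opening": finger opening in m.
Only numpy, scipy, OpenCV 4.12 (cv2) and the standard library are available. Lean on these libraries where they do the work, as an engineer would, in place of code of your own. Each camera call takes 0.05 s, during which the arm holds its last target.

## Working session

There is one attempt and no reset: what is moved stays moved. The work goes in short steps, Python scripts to look and compute and a tool call to move; the robot and the scene stay as the last step left them, time stands still between calls to the robot, and variables do not carry over. Pictures are saved under pics/ and viewed, and the job is handed in when it is done.

Besides the shell and the picture viewer there is one more tool, called by a JSON object that holds its "name" and its "arguments", one argument or row to a line. play_rows: Moves the arm, as the interface text tells. Its arguments: {"type":"object","properties":{"motion":{"type":"array"},"newtons":{"type":"number"}},"required":["motion"]}

```bash
mkdir -p pics
cat > h.py <<'E'
import numpy as np,cv2,pickle
from scipy.spatial.transform import Rotation as R
def ray(im,uv):
    p=cv2.undistortPoints(np.array([[uv]],float),im['mtx'],np.array(im['D'],float)).ravel()
    T=np.array(im['T']);d=T[:3,:3]@np.array([p[0],-p[1],-1]);return T[:3,3],d
def at(im,uv,z):
    o,d=ray(im,uv);return o+d*(z-o[2])/d[2]
def proj(im,P):
    T=np.array(im['T']);P=np.atleast_2d(P);c=(P-T[:3,3])@T[:3,:3];c=c*[1,-1,-1]
    return cv2.projectPoints(c,np.zeros(3),np.zeros(3),im['mtx'],np.array(im['D'],float))[0].reshape(-1,2)
def save(im,f): cv2.imwrite(f,im['color'][:,:,::-1])
E
python3 - <<'E'
from station import ctrl
from h import *
o=ctrl.get_obs();print({k:np.round(v,3).tolist() for k,v in o.items()})
for n in('scene','top'):
    im=ctrl.get_image(n);save(im,f'pics/{n}0.png');pickle.dump(im,open(n+'0.pkl','wb'));print(np.round(im['T'],3),im['D'])
E
```

```text
{'t': 0.0, 'q': [-1.388, 0.053, 1.614, 0.0, 1.476, -0.119], 'dq': [0.001, -0.0, 0.001, -0.001, 0.001, 0.0], 'effort': [-0.001, -39.368, -37.018, -0.0, 0.007, -0.0], 'tool_pos': [0.186, -0.596, 0.23], 'tool_rot': [-3.104, -0.472, 0.0], 'contact_force': [0.293, -0.554, 0.649], 'wrist_torque': [0.03, 0.089, -0.015], 'opening': 0.085}
[[ 0.835  0.232 -0.5   -0.212]
 [-0.551  0.32  -0.771 -1.121]
 [-0.019  0.919  0.395  0.626]
 [ 0.     0.     0.     1.   ]] [-0.12881619  0.          0.          0.          0.        ]
[[ 0.006  0.992 -0.127  0.373]
 [-1.     0.004 -0.012 -0.005]
 [-0.011  0.127  0.992  1.18 ]
 [ 0.     0.     0.     1.   ]] [0.04726093 0.         0.         0.         0.        ]
```

View pics/scene0.png

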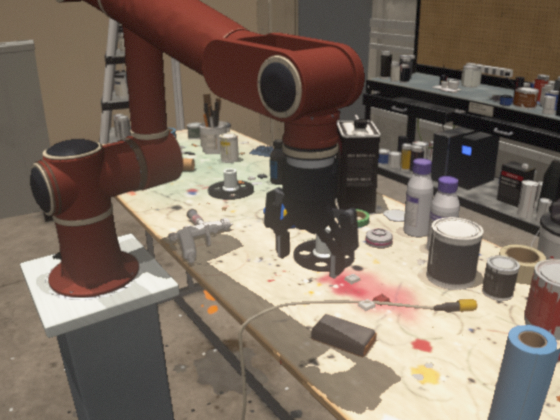

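View pics/top0.png

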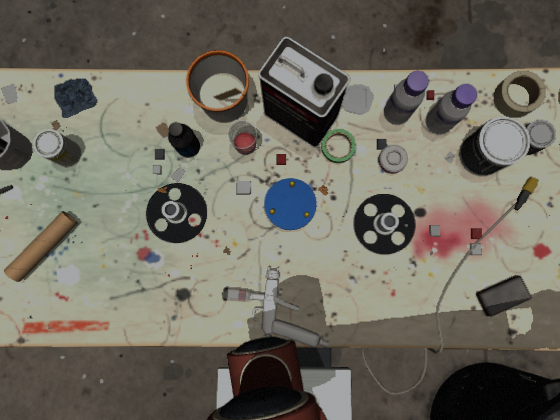

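The top view shows the three-hole flange at about (177,212), the stand at (290,204) and the four-hole flange at (384,223). Next I'll enlarge these areas.

Run:
```python
from h import *
im=pickle.load(open('top0.pkl','rb'));c=im['color'][:,:,::-1]
a=cv2.resize(c[175:250,140:215],(600,600),interpolation=cv2.INTER_CUBIC)
b=cv2.resize(c[170:240,255:325],(560,560),interpolation=cv2.INTER_CUBIC)
cv2.imwrite('pics/a.png',a);cv2.imwrite('pics/b.png',b)
hsv=cv2.cvtColor(c,cv2.COLOR_BGR2HSV)
# stand mask
m=cv2.inRange(hsv,(100,120,60),(125,255,255));n,l,s,ce=cv2.connectedComponentsWithStats(m)
i=l[204,300];print('stand',s[i],ce[i],at(im,ce[i],.03))
roi=c[175:250,140:215]
```

```text
stand [ 265  179   51   51 1999] [289.98149075 203.74887444] [ 0.54215662 -0.0163827   0.03      ]
```

View pics/a.png

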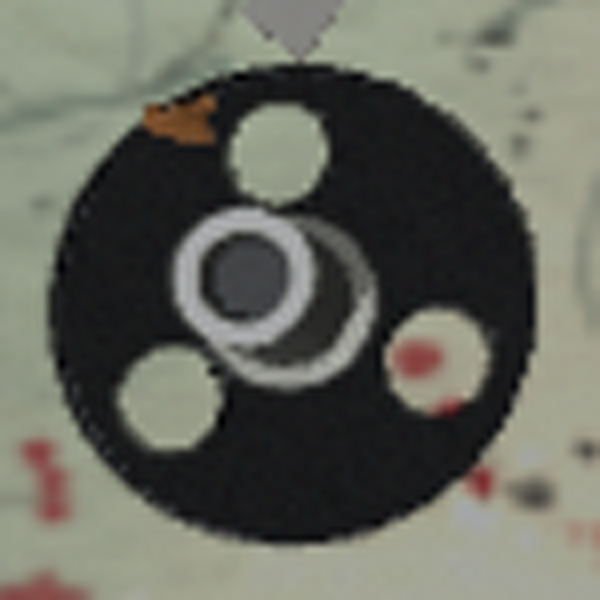

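View pics/b.png

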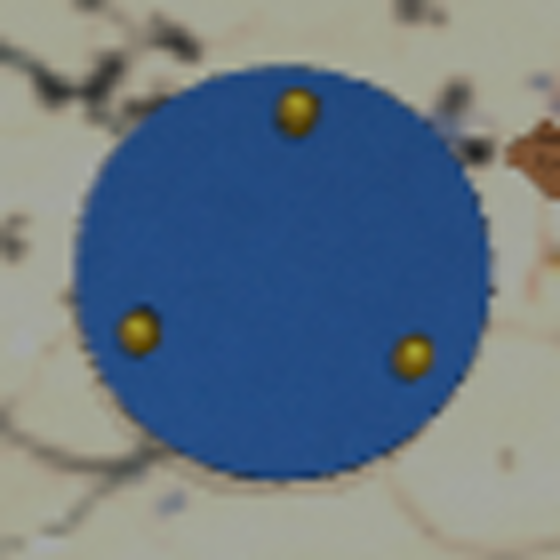

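Run:
```python
from h import *
im=pickle.load(open('top0.pkl','rb'))
f=lambda x,y,ox,oy:((x+.5)/8-.5+ox,(y+.5)/8-.5+oy)
fc=at(im,f(294,304,140,175),.01);st=at(im,f(244,278,140,175),.07)
print('disc',fc,'sleeve',st)
H=[at(im,f(*p,140,175),.005) for p in[(279,153),(438,360),(170,399)]]
P=[at(im,f(*p,255,170),.045) for p in[(297,113),(139,331),(412,356)]]
sc=at(im,f(283,272,255,170),.03)
for nm,X in(('H',H),('P',P)):
    X=np.array(X);c=X.mean(0);d=X-c;print(nm,c,np.hypot(d[:,0],d[:,1]),np.degrees(np.arctan2(d[:,1],d[:,0])), np.degrees(np.arctan2(d[:,1],d[:,0]))%120)
print('stand',sc)
Ro=R.from_rotvec([-3.104,-.472,0]);print(Ro.as_matrix().round(3))
```

```text
disc [0.52184088 0.26551207 0.01      ] sleeve [0.5218833  0.26656564 0.07      ]
H [0.5226019  0.26612295 0.005     ] [0.04800442 0.04806892 0.04840065] [   8.14384681 -111.35426551  128.32883309] [8.14384681 8.64573449 8.32883309]
P [ 0.54215215 -0.01601161  0.045     ] [0.04716266 0.04752565 0.04745859] [  -5.13509177  114.70639613 -124.83512987] [114.86490823 114.70639613 115.16487013]
stand [ 0.54261654 -0.01627388  0.03      ]
[[ 0.955  0.297 -0.   ]
 [ 0.297 -0.955  0.002]
 [ 0.    -0.002 -1.   ]]
```

```bash
cat > d.py <<'E'
from station import ctrl
from h import *
import sys
def delta(t,yaw=0):
    o=ctrl.get_obs();M=R.from_rotvec(o['tool_rot']);Rm=M.as_matrix()
    # target: vertical tool with current x yaw + yaw(deg, world z)
    a=np.arctan2(Rm[1,0],Rm[0,0])+np.radians(yaw);c,s=np.cos(a),np.sin(a)
    Tm=np.array([[c,s,0],[s,-c,0],[0,0,-1]])
    print('t',o['t'],'pos',np.round(o['tool_pos'],4),'yaw',np.degrees(np.arctan2(Rm[1,0],Rm[0,0])),'F',np.round(o['contact_force'],1),'open',o['opening'])
    print('shift cm',np.round(Rm.T@(np.array(t)-o['tool_pos'])*100,2),'turn',np.round(np.degrees((M.inv()*R.from_matrix(Tm)).as_rotvec()),2))
if __name__=='__main__': delta([float(v) for v in sys.argv[1:4]],float(sys.argv[4]) if len(sys.argv)>4 else 0)
E
python3 d.py .522 .266 .15
```

```text
t 0.1 pos [ 0.1857 -0.5962  0.2302] yaw 17.29451425581103 F [-0.7  0.  -0.1] open 0.08549824320989183
shift cm [ 57.74 -72.31   8.16] turn [-0.11 -0.01  0.  ]
```

{"name": "play_rows", "arguments": {
  "motion": [
    [[-1,2,-2.5,0,0,0,0],[-1,5,-6.3,0,0,0,0],[-1,8.5,-10.6,0,0,0,0],[-1,12,-15,0,0,0,0],[-1,15.5,-19.4,0,0,0,0],[-1,19,-23.8,0,0,0,0],[-1,22.5,-28.2,0,0,0,0],[-1,26,-32.6,0,0,0,0],[-1,29.5,-37,0,0,0,0],[-1,33,-41.3,0,0,0,0],[-1,36.5,-45.7,0,0,0,0],[-1,40,-50.1,1,0,0,0],[-1,43.5,-54.5,2,0,0,0],[-1,47,-58.9,3,0,0,0],[-1,50.5,-63.2,4,0,0,0],[-1,53.5,-67,5.5,0,0,0],[-1,56,-70.1,6.8,0,0,0],[-1,57.3,-71.7,7.8,0,0,0],[-1,57.7,-72.3,8.1,0,0,0],[-1,57.7,-72.3,8.1,0,0,0]]
  ]
}}

```text
t: 2.6
tool_pos: [0.5213, 0.2656, 0.1503]
tool_rot: [-3.104, -0.472, 0.002]
contact_force: [0.1, -0.5, 0.3]
opening: 0.0852
```

```bash
python3 d.py .522 .266 .028
python3 - <<'E'
from station import ctrl
from h import *
im=ctrl.get_image('scene');save(im,'pics/s1.png')
q=proj(im,[[.522,.266,.07],[.522,.266,.01]]);print(q)
u,v=q[0].astype(int);c=im['color'][v-50:v+50,u-60:u+60,::-1]
cv2.imwrite('pics/s1c.png',cv2.resize(c,None,fx=6,fy=6,interpolation=2))
E
```

```text
t 2.6 pos [0.5213 0.2656 0.1503] yaw 17.30833945554713 F [ 0.1 -0.5  0.3] open 0.08522991848536832
shift cm [ 0.09 -0.   12.23] turn [-0.09  0.05 -0.  ]
[[229.44084726 171.11551204]
 [230.38897848 188.5941876 ]]
```

View pics/s1c.png

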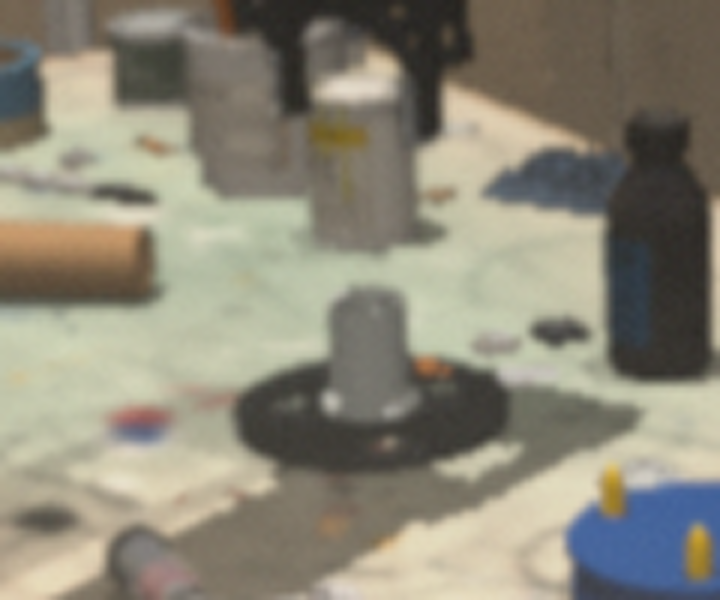

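The crop shows the sleeve top within about 1 px of its predicted place, with the open gripper directly above it. I'll descend and grip.

{"name": "play_rows", "arguments": {
  "motion": [
    [[-1,0.1,0,1.5,0,0,0],[-1,0.1,0,4,0,0,0],[-1,0.1,0,6.5,0,0,0],[-1,0.1,0,8.5,0,0,0],[-1,0.1,0,10.2,0,0,0],[-1,0.1,0,11.4,0,0,0],[-1,0.1,0,12,0,0,0],[-1,0.1,0,12.2,0,0,0],[-1,0.1,0,12.2,0,0,0],[1,0.1,0,12.2,0,0,0],[1,0.1,0,12.2,0,0,0],[1,0.1,0,12.2,0,0,0],[1,0.1,0,12.2,0,0,0],[1,0.1,0,12.2,0,0,0],[1,0.1,0,12.2,0,0,0],[1,0.1,0,12.2,0,0,0]]
  ],
  "newtons": 60
}}

```text
t: 4.65
tool_pos: [0.5229, 0.2663, 0.0296]
tool_rot: [-3.104, -0.471, -0.002]
contact_force: [-0.4, 2.3, 5.2]
opening: 0.0407
```

```bash
python3 d.py .522 .266 .148
```

```text
t 4.65 pos [0.5229 0.2663 0.0296] yaw 17.270444107465686 F [-0.4  2.3  5.2] open 0.04070500195775898
shift cm [ -0.08  -0.03 -11.84] turn [-0.13 -0.08  0.  ]
```

{"name": "play_rows", "arguments": {
  "motion": [
    [[1,0,0,-0.5,0,0,0],[1,0,0,-1.5,0,0,0],[1,0,0,-3,0,0,0],[1,0,0,-5,0,0,0],[1,0,0,-7,0,0,0],[1,0,0,-9,0,0,0],[1,0,0,-10.5,0,0,0],[1,0,0,-11.5,0,0,0],[1,0,0,-12,0,0,0],[1,0,0,-12,0,0,0]]
  ]
}}

```text
t: 5.9
tool_pos: [0.5228, 0.266, 0.1495]
tool_rot: [-3.104, -0.471, -0.001]
contact_force: [-0.0, -0.2, -3.6]
opening: 0.041
```

```bash
python3 d.py .5427 -.0162 .149 -13.5;python3 - <<'E'
from station import ctrl
from h import *
for n in('top','scene'):
    im=ctrl.get_image(n);save(im,f'pics/{n}2.png');pickle.dump(im,open(n+'2.pkl','wb'))
    q=proj(im,[[.522,.266,.13]]);u,v=q[0].astype(int);c=im['color'][max(v-55,0):v+55,u-55:u+55,::-1]
    cv2.imwrite(f'pics/{n}2c.png',cv2.resize(c,None,fx=5,fy=5,interpolation=2))
E
```

```text
t 5.9 pos [0.5228 0.266  0.1495] yaw 17.27018679749864 F [-0.  -0.2 -3.6] open 0.04096185918834771
shift cm [-6.480e+00  2.754e+01 -2.000e-02] turn [-0.14 -0.05 13.5 ]
```

View pics/top2c.png

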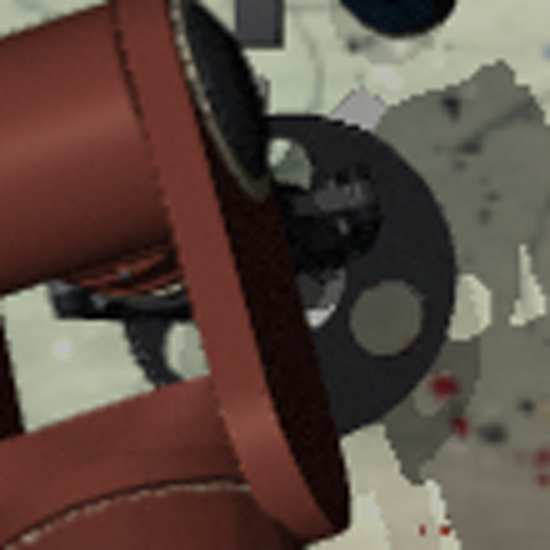

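View pics/scene2c.png

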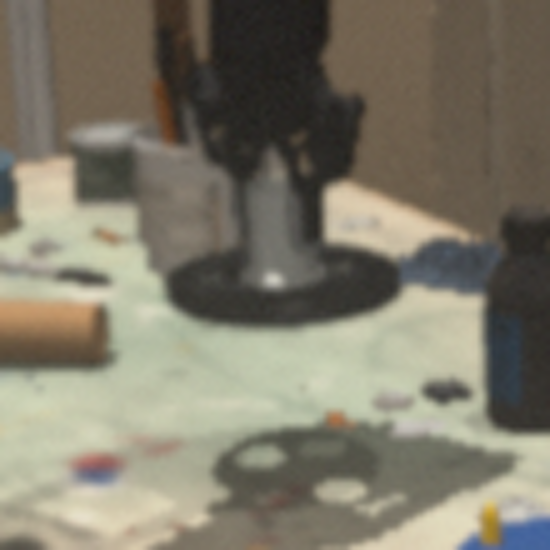

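The flange is held level. I'll carry it over the stand and turn it on the way.

{"name": "play_rows", "arguments": {
  "motion": [
    [[1,-0.3,1.2,0,0,0,0.6],[1,-0.8,3.5,0,0,0,1.7],[1,-1.5,6.5,0,0,0,3.2],[1,-2.3,9.7,0,0,0,4.8],[1,-3,12.9,0,0,0,6.3],[1,-3.8,16.1,0,0,0,7.9],[1,-4.5,19.3,0,0,0,9.5],[1,-5.2,22.3,0,0,0,11],[1,-5.8,24.8,0,0,0,12.2],[1,-6.2,26.5,0,0,0,13],[1,-6.4,27.3,0,0,0,13.4],[1,-6.5,27.5,0,0,0,13.5],[1,-6.5,27.5,0,0,0,13.5]]
  ]
}}

```text
t: 7.62
tool_pos: [0.5419, -0.0156, 0.1481]
tool_rot: [-3.137, -0.104, 0.001]
contact_force: [0.1, 0.2, -3.8]
opening: 0.0407
```

```bash
python3 d.py .5427 -.0162 .066;python3 - <<'E'
from station import ctrl
from h import *
for n in('top','scene'):
    im=ctrl.get_image(n);save(im,f'pics/{n}3.png');pickle.dump(im,open(n+'3.pkl','wb'))
    q=proj(im,[[.5427,-.0162,.10]]);u,v=q[0].astype(int);u0,v0=u-55,max(v-55,0);print(n,u0,v0);c=im['color'][v0:v+55,u0:u+55,::-1]
    cv2.imwrite(f'pics/{n}3c.png',cv2.resize(c,None,fx=5,fy=5,interpolation=2))
E
```

```text
t 7.625 pos [ 0.5419 -0.0156  0.1481] yaw 3.8067016811233483 F [ 0.1  0.2 -3.8] open 0.04065363910770584
shift cm [0.09 0.09 8.2 ] turn [-0.14  0.04 -0.  ]
top 235 144
scene 229 132
```

View pics/top3c.png

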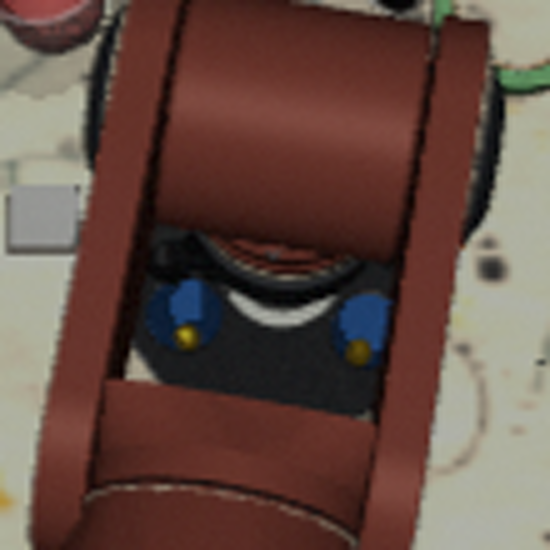

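View pics/scene3c.png

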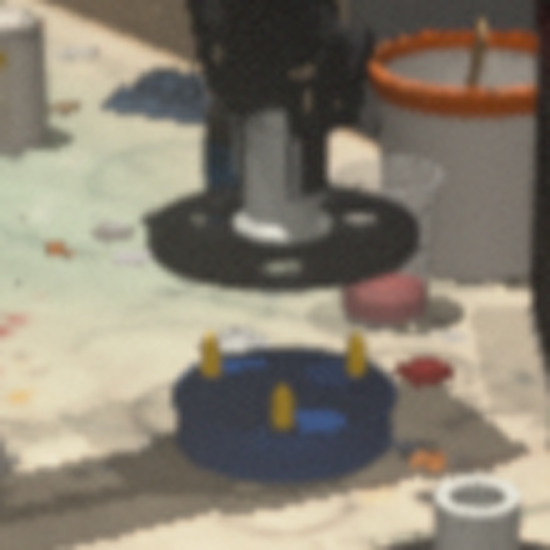

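Run:
```python
from h import *
im=pickle.load(open('top3.pkl','rb'))
for p in[(183,313),(369,328)]: print(at(im,((p[0]+.5)/5-.5+235,(p[1]+.5)/5-.5+144),.1235))
for a in(114.9,-125.1): print(.5423+.048*np.cos(np.radians(a)),-.0162+.048*np.sin(np.radians(a)))
```

```text
[0.52270273 0.02664413 0.1235    ]
[ 0.51624131 -0.05678942  0.1235    ]
0.5220902809583604 0.027338112685990318
0.5146997479019226 -0.05547118643640112
```

The holes are within about 1.5 mm of the pins. Contact is expected at a TCP height of about 0.0596, so I'll lower by 8.0 cm first and then slow down.

{"name": "play_rows", "arguments": {
  "motion": [
    [[1,0,0,0.8,0,0,0],[1,0,0,2,0,0,0],[1,0,0,3.3,0,0,0],[1,0,0,4.6,0,0,0],[1,0,0,5.7,0,0,0],[1,0,0,6.6,0,0,0],[1,0,0,7.3,0,0,0],[1,0,0,7.8,0,0,0],[1,0,0,8,0,0,0],[1,0,0,8,0,0,0]]
  ]
}}

```text
t: 8.98
tool_pos: [0.542, -0.0152, 0.0682]
tool_rot: [-3.138, -0.105, 0.001]
contact_force: [0.4, 0.0, -4.4]
opening: 0.0411
```

```bash
python3 d.py .5427 -.0162 .0596;python3 - <<'E'
from station import ctrl
from h import *
for n in('scene',):
    im=ctrl.get_image(n);save(im,f'pics/{n}4.png');pickle.dump(im,open(n+'4.pkl','wb'))
    q=proj(im,[[.5427,-.0162,.05]]);u,v=q[0].astype(int);u0,v0=u-55,max(v-55,0);c=im['color'][v0:v+55,u0:u+55,::-1]
    cv2.imwrite(f'pics/{n}4c.png',cv2.resize(c,None,fx=5,fy=5,interpolation=2))
E
```

```text
t 8.975 pos [ 0.542  -0.0152  0.0682] yaw 3.8264979154569785 F [ 0.4  0.  -4.4] open 0.041060339088752666
shift cm [0.07 0.1  0.86] turn [-0.14  0.03 -0.  ]
```

View pics/scene4c.png

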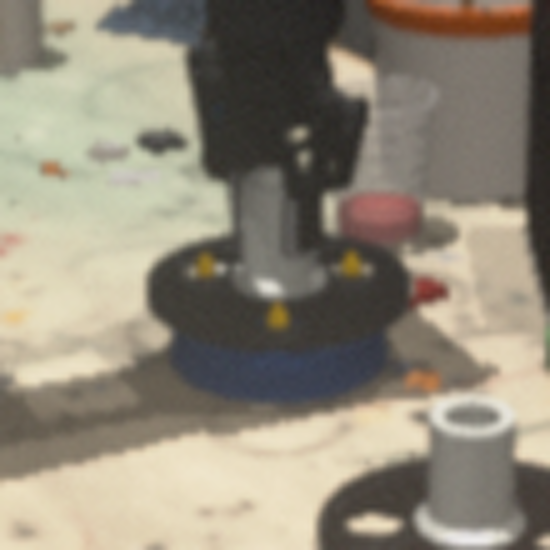

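All three pins are visible in the holes and there's no contact force yet. I'll lower slowly until it touches.

{"name": "play_rows", "arguments": {
  "motion": [
    [[1,0,0,0.3,0,0,0],[1,0,0,0.5,0,0,0],[1,0,0,0.65,0,0,0],[1,0,0,0.75,0,0,0],[1,0,0,0.8,0,0,0],[1,0,0,0.85,0,0,0],[1,0,0,0.85,0,0,0],[1,0,0,0.85,0,0,0]]
  ]
}}

```text
t: 10.02
tool_pos: [0.5421, -0.0153, 0.0599]
tool_rot: [-3.138, -0.105, 0.0]
contact_force: [0.8, 0.7, -4.3]
opening: 0.0405
```

{"name": "play_rows", "arguments": {
  "motion": [
    [[1,0,0,0.05,0,0,0],[1,0,0,0.1,0,0,0],[1,0,0,0.1,0,0,0],[1,0,0,0.1,0,0,0]]
  ]
}}

```text
t: 10.52
tool_pos: [0.5423, -0.0153, 0.0597]
tool_rot: [-3.138, -0.105, 0.0]
contact_force: [-4.7, -0.2, 4.1]
opening: 0.041
```

The vertical force swung from -4.3 to +4.1 N, so the flange is seated. I'll release it and retract.

{"name": "play_rows", "arguments": {
  "motion": [
    [[-0.3,0,0,0,0,0,0],[-0.3,0,0,0,0,0,0],[-0.3,0,0,0,0,0,0],[-1,0,0,0,0,0,0],[-1,0,0,0,0,0,0],[-1,0,0,0,0,0,0],[-1,0,0,0,0,0,0]]
  ]
}}

```text
t: 11.4
tool_pos: [0.5422, -0.0153, 0.0596]
tool_rot: [-3.138, -0.105, 0.0]
contact_force: [0.1, 0.5, 0.0]
opening: 0.0856
```

```bash
python3 d.py .5427 -.0162 .0596;python3 - <<'E'
from station import ctrl
from h import *
for n in('scene',):
    im=ctrl.get_image(n);save(im,f'pics/{n}5.png')
    q=proj(im,[[.5427,-.0162,.05]]);u,v=q[0].astype(int);u0,v0=u-55,max(v-55,0);c=im['color'][v0:v+55,u0:u+55,::-1]
    cv2.imwrite(f'pics/{n}5c.png',cv2.resize(c,None,fx=5,fy=5,interpolation=2))
E
```

```text
t 11.4 pos [ 0.5422 -0.0153  0.0596] yaw 3.8315020908397504 F [0.1 0.5 0. ] open 0.08556778888433868
shift cm [0.04 0.09 0.  ] turn [-0.13  0.   -0.  ]
```

View pics/scene5c.png

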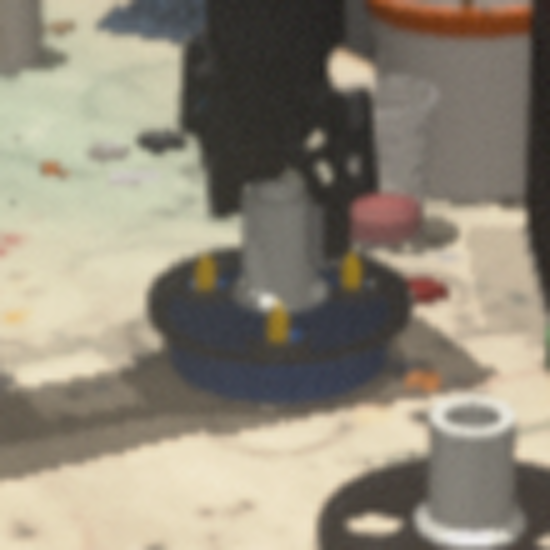

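Something looks off: the middle of the plate appears bluish. I'll retract straight up and inspect it unobstructed.

{"name": "play_rows", "arguments": {
  "motion": [
    [[-1,0,0,-0.8,0,0,0],[-1,0,0,-2.2,0,0,0],[-1,0,0,-4,0,0,0],[-1,0,0,-6.5,0,0,0],[-1,0,0,-9.5,0,0,0],[-1,0,0,-12.5,0,0,0],[-1,0,0,-15,0,0,0],[-1,-4,0,-17,0,0,0],[-1,-8,0,-18,0,0,0],[-1,-12,0,-18,0,0,0],[-1,-14,0,-18,0,0,0],[-1,-14,0,-18,0,0,0]]
  ]
}}

```text
t: 12.95
tool_pos: [0.4023, -0.0251, 0.2412]
tool_rot: [-3.139, -0.104, -0.005]
contact_force: [-0.8, -0.2, -0.1]
opening: 0.085
```

Run:
```python
from station import ctrl
from h import *
for n in('scene','top'):
    im=ctrl.get_image(n);save(im,f'pics/{n}6.png');pickle.dump(im,open(n+'6.pkl','wb'))
    q=proj(im,[[.5427,-.0162,.05]]);u,v=q[0].astype(int);u0,v0=u-45,max(v-40,0);print(n,u0,v0);c=im['color'][v0:v+35,u0:u+45,::-1]
    cv2.imwrite(f'pics/{n}6c.png',cv2.resize(c,None,fx=8,fy=8,interpolation=2))
```

```text
scene 240 163
top 244 162
```

View pics/scene6c.png

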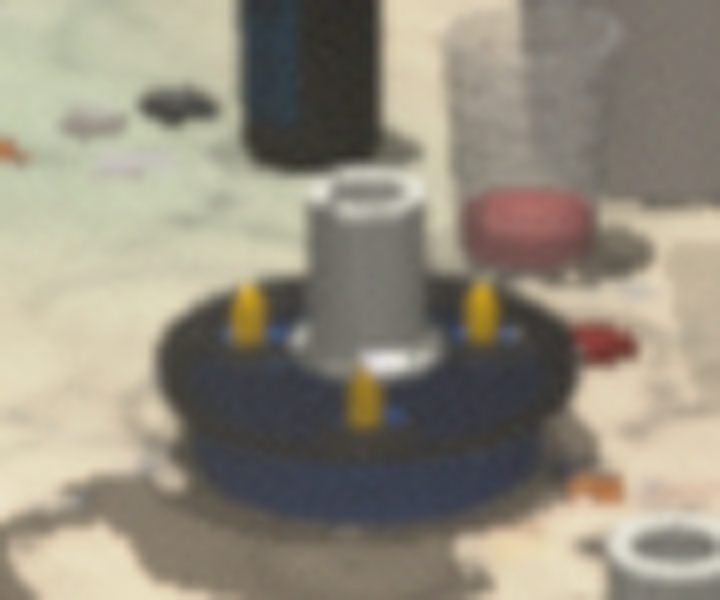

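View pics/top6c.png

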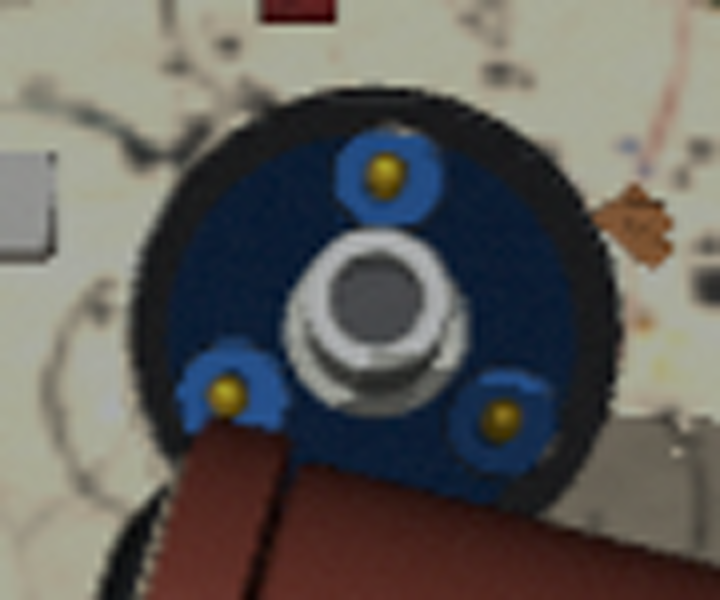

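Run:
```python
from h import *
S=pickle.load(open('scene6.pkl','rb'));Tp=pickle.load(open('top6.pkl','rb'))
def tri(a,b):
    o1,d1=ray(S,((a[0]+.5)/8-.5+240,(a[1]+.5)/8-.5+163));o2,d2=ray(Tp,((b[0]+.5)/8-.5+244,(b[1]+.5)/8-.5+162))
    k=np.linalg.lstsq(np.c_[d1,-d2],o2-o1,rcond=None)[0];p,q=o1+k[0]*d1,o2+k[1]*d2;print(((p+q)/2).round(4),'gap',np.linalg.norm(p-q).round(4))
tri((368,191),(377,298))
# stand pin tip front, etc
for im,o,n in((S,(240,163),'scene'),(Tp,(244,162),'top')):
    for z in(.09,.095,.1): print(n,z,((proj(im,[[.5423,-.0162,z]])-o+.5)*8).round(0))
    th=np.linspace(0,2*np.pi,73)
    big=cv2.resize(im['color'][o[1]:o[1]+75,o[0]:o[0]+90,::-1],None,fx=8,fy=8,interpolation=2)
    for r,z,col in((.075,.04,(0,255,0)),(.075,.03,(0,255,255)),(.021,.1,(0,0,255)),(.027,.047,(255,0,255))):
        P=np.c_[.5423+r*np.cos(th),-.0162+r*np.sin(th),0*th+z];p=((proj(im,P)-o+.5)*8).astype(int)
        cv2.polylines(big,[p.reshape(-1,1,2)],True,col,1)
    cv2.imwrite(f'pics/{n}6o.png',big)
```

```text
[ 0.5435 -0.0176  0.102 ] gap 0.0011
scene 0.09 [[362. 224.]]
scene 0.095 [[362. 210.]]
scene 0.1 [[362. 197.]]
top 0.09 [[373. 307.]]
top 0.095 [[373. 305.]]
top 0.1 [[374. 302.]]
```

View pics/scene6o.png

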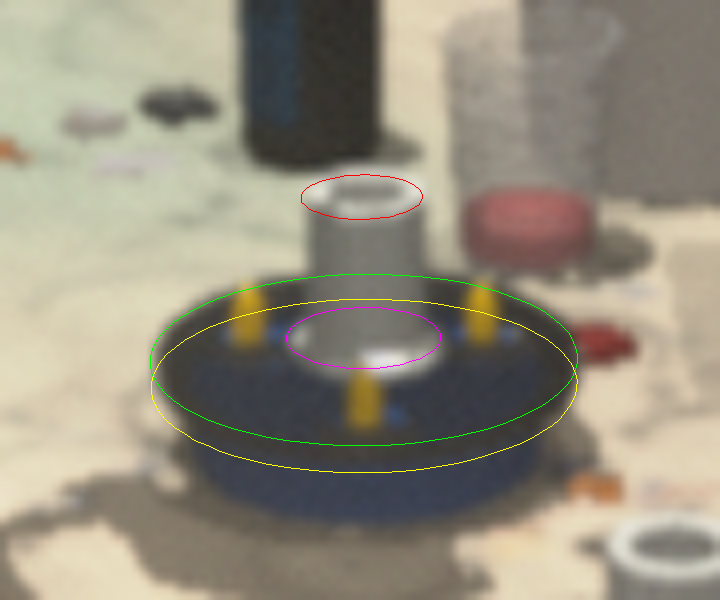

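View pics/top6o.png

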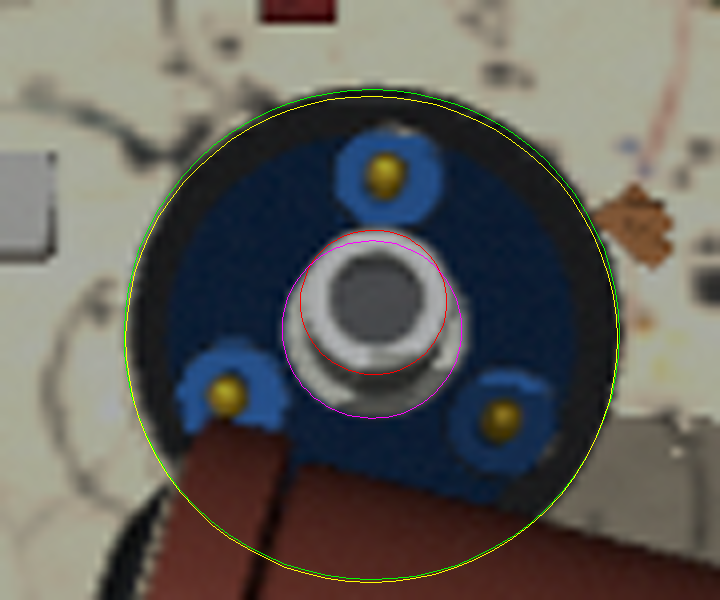

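The overlays show the plate top at about 40 mm and the sleeve top at about 100 mm (102 mm triangulated), so the flange is flat and fully home. All three pins stand well inside the holes. The bluish area has the stand's diameter and looks like a rendering overlay, not a wrong height.

Run:
```python
from station import ctrl
from h import *
a=pickle.load(open('top0.pkl','rb'))['color'];b=pickle.load(open('top6.pkl','rb'))['color']
print('4-hole change',np.abs(a[190:258,350:418].astype(int)-b[190:258,350:418]).mean())
o=ctrl.get_obs();print(o['t'],np.round(o['contact_force'],1));print(ctrl.finish_job())
```

```text
4-hole change 3.7429354094579006
13.05 [ 0.8 -0.2  0.7]
the job is handed in; nothing more can be done
None
```

The three-hole flange is on the spray stand with all three pins through its holes. I gripped it by the sleeve, turned it about 13.5°, lowered it until it touched, let go and moved the arm clear. I handed the job in at 13 s.

**Last checks**
- **Seating:** the overlays in both camera views put the plate top at about 40 mm. The sleeve top is at about 100–102 mm against an expected 100 mm, so the flange lies flat and fully home.
- **Forces:** the largest contact force I read was about 6 N, at set-down. With the arm clear it was down to sensor noise.
- **Four-hole flange:** I never went near it, and its patch of the top image barely changed.
- **One oddity:** after release, the middle of the plate looked bluish across the stand's diameter. The measured heights showed it correctly placed, so I took this for a rendering effect. I did not find its cause.

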